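# Unbox the whetstone and snap it into its holder

### The job

The knife on the board needs sharpening, so get the whetstone ready: slide the lid of the wooden stone box along its grooves until it comes right off and lay it flat on the bare worktop, handle up, then lift the stone out and fit it in the stone holder, orange side up. Push its ends gently down until both spring clips have snapped over it and it sits fully home on the rubber pads, without hammering or forcing the brittle stone. Don't drag or tip the box, and leave everything else where it is.

Things in the scene. Friction and masses are not known exactly. Their poses are not given: they have to be found in the camera images.
- stonebox: Loose wooden box with sliding lid, 216 (its x) x 132 (y) x 68 mm high, 0.7 kg empty; origin at the centre of its underside. The lid runs in grooves in the two long walls and leaves only at the -x end (end wall 54 mm high, the lid passes over it); the +x end wall is 68 mm high. Inside 196 x 110 mm, floor 8 mm up, two cross battens (at x = +/-55, tops 16 mm up) carry the stone.
- box_mouth (a point): Middle of the open (-x) end of the box, on the groove floor: box frame (-108, 0, 54) mm. The groove is 8 mm high and the lid has 1.5 mm play at each side; lips 62 to 68 mm up overlap each long edge of the lid by 5 mm, so it cannot be lifted before it is right out. It slides lightly but binds if pulled askew or with load up or down.
- lid: Pale wooden lid, 204 (x) x 120 (y) x 6 mm, 0.10 to 0.18 kg; origin at the centre of its underside, axes parallel to the box's while in the grooves. Shut, its origin is at x = -6 mm in the box's frame; it starts shut or up to 25 mm open. It is out of the grooves once its origin is beyond x = -210 mm.
- lid_handle (a point): Middle of the lid's handle, a dark wooden bar standing upright on the middle of the lid, across the direction of sliding: 14 mm (x) x 74 mm (y), 6 to 26 mm above the lid's underside (this point is 16 mm above it). Pinch it along the lid's x from above.
- stone: Whetstone on a grey clip-in base, 0.34 to 0.53 kg, lying in the box under the lid, its x roughly along the box; origin at the centre of its underside. Stone block 160 (x) x 50 (y) mm, 12 to 34 mm up; base 180 x 50 mm, 0 to 12 mm up: a tongue juts 10 mm beyond the stone at each end, its tip chamfered below (6 mm deep, 8.5 mm high) and above. Either end may face either way in the holder.
- stone_face (a point): Centre of the stone's orange upper face, 34 mm above its underside (a white layer lies under the orange one). Grip the stone across its 50 mm width; in the box there are 25 mm or more beside it for each finger.
- holder: Stone holder, fixed to the worktop: black base 248 (its x) x 76 (y) mm, origin at the centre of its underside. The stone lies along x. At each end a steel leaf spring, 40 mm wide, top about 46 mm up, with a bead 32 mm up. Steel lips at x = +/-55 mm, flaring outward, 28 mm up, guide the stone sideways (about 2 mm play a side). At the middle only a 44 mm wide, 14 mm high bar lies under the stone.
- holder_seat (a point): Where the centre of the stone's underside is when fully home: 18 mm above the holder's origin, level with two rubber pads. The clip beads' inner faces stand 171 mm apart, the base is 180 mm long: laid on them level, the stone rests by its chamfers 12 to 13 mm above home. Pushing the orange face 65 mm from its middle, one end needs about 6 to 15 N to snap down (the second up to 25 N); a level push at the middle 12 to 27 N.
- clip_a (a joint): Spring clip at the holder's +x end, rad: 0 relaxed, about 0.2 while the tongue passes the bead (spread 4.5 mm), falling back to 0 to 0.12 when it has snapped over the tongue.
- clip_b (a joint): Spring clip at the holder's -x end, the same.
- bowl: Bystander: orange-red mixing bowl, 190 mm across, 85 mm high; origin at the centre of its underside.
- ramekin: Bystander: small white ceramic ramekin, 72 mm across, 45 mm high; origin at the centre of its underside.
- spoon: Bystander: steel spoon 190 mm long lying on the worktop along its x axis; origin under its middle.
- grater: Bystander: flat steel grater with a black handle, 230 x 74 mm, 13 mm high, lying flat along its x axis; origin under the middle of its handle.
- knife: Bystander: chef's knife, 320 mm long, lying on the wooden chopping board along its x axis; origin under the middle of its black handle, 22 mm above the worktop.
- mill: Bystander: dark wooden pepper mill, 54 mm across, 142 mm tall, standing; origin at the centre of its underside.
- jar: Bystander: white storage jar with a wooden cap, 84 mm across, 125 mm tall, standing; origin at the centre of its underside.
- mug: Bystander: blue mug, 80 mm across, 92 mm tall, standing, handle towards its +y; origin at the centre of its underside.
There are look-alikes about, which are no part of the job. What is meant by the lid is not yellow, and is the smaller of those in its own colour.

How it is judged:
On the way, in this order (a step that is already met when the one before it is completed fails the run):
1. the lid has been slid half way out along its grooves (x of lid in the frame of stonebox between -0.2 and -0.1 m and z of lid in the frame of stonebox between 0.05 and 0.06 m and y of lid in the frame of stonebox between -0.006 and 0.006 m), for 0.05 s.
2. the lid lies flat on the worktop, handle up, clear of the box and let go (height (world z) of lid between -0.003 and 0.006 m and angle between lid's own z axis and vertical below 0.08 rad and linear speed of lid below 0.03 m/s and contact force between lid and stonebox below 0.2 N and contact force between the fingers and lid below 0.2 N), for 0.2 s.
3. the stone has been lifted out of the box (z of stone in the frame of stonebox above 0.075 m), for 0.1 s.
At the end, for the whole second after the job is handed in: The whetstone is clipped level in the holder, orange face up, its underside within 2.5 mm of the rubber pads, within 5 mm of centre and 0.08 rad of the holder's length; the lid lies flat on the bare worktop, handle up, not leaning on the box; the box stands upright; all are at rest (z of stone in the frame of holder between 0.015 and 0.0205 m and x of stone in the frame of holder between -0.005 and 0.005 m and y of stone in the frame of holder between -0.005 and 0.005 m and angle between the x axis of stone and the x axis of holder, either way round below 0.08 rad and angle between stone's own z axis and vertical below 0.03 rad and linear speed of each of stone, stonebox below 0.02 m/s and height (world z) of lid between -0.003 and 0.006 m and angle between lid's own z axis and vertical below 0.08 rad and linear speed of lid below 0.03 m/s and contact force between lid and stonebox below 0.2 N and angle between stonebox's own z axis and vertical below 0.05 rad); the robot touches nothing.
It fails at once if the stone was forced or hammered: more than 90 N between stone and holder (contact force between stone and holder above 90 N).
It fails at once if the box was dragged more than 50 mm or tipped (distance of stonebox from where it was at the start of the episode above 0.05 m or angle between stonebox's own z axis and vertical above 0.25 rad).
It fails at once if another thing on the worktop was shifted by more than 30 mm (distance of any of bowl, ramekin, spoon, grater, knife, mill, jar, mug from where it was at the start of the episode above 0.03 m).
It also fails if it takes over 69 s, if anything falls off the work surface, if the arm or the gripper's body presses on something with over 40 N, if the wrist force passes 120 N, or if a joint passes its speed limit or range.

### The arm

A 6-joint arm with a two-finger parallel gripper is mounted at the origin on the work surface. World frame = base frame: x ahead of the robot, y to its left, z up, the work surface at z = 0. Lengths are in m, angles in rad, forces in N, time in s.
With the tool pointing down it reaches from about 0.25 to 0.775 m from the base axis. Payload 4 kg.
Tool frame: the origin (TCP) lies midway between the tips of the shut fingers; the grasp point (between the pads) lies 19 mm behind it; z points along the fingers, y is the line along which they close (so a half turn about z gives the same grasp; the last joint's range is limited). The gripper opens to 94 mm and grips with 3 to 60 N. Pads are 16 mm wide; open, the fingers measure 119 mm over their backs; the gripper's body (75 mm by 177 mm) begins 78 mm behind the grasp point.
Start: joints at [1.043, 0.087, 1.371, -0, 1.684, -0.103], TCP at [0.227, 0.501, 0.206] pointing down, gripper open.
Joint ranges: [-3.1, 3.1], [-0.76, 2.03], [0.27, 2.55], [-1.08, 4.22], [0.17, 2.65], [-2.57, 2.57]. Speed limits (rad/s): [2.79, 2.79, 3.14, 3.14, 3.14, 3.14].

### API

Orientations are given as [roll, pitch, yaw] about the fixed x, y, z axes, in that order (R = Rz(yaw) Ry(pitch) Rx(roll)).
In Python, from bench import get_obs, snapshot, close_job gives the robot as it stands. The module is installed in compiled form; this text tells all that it offers.
- The arm moves only by the tool drive_tool, never from a script. Its argument "commands" is a list of rows, each a list of 6 numbers: the shift along the tool's x, y, z in units of 0.04 m (1.0 is 0.04 m), then the turn, a rotation vector about the tool's x, y, z in units of 0.1 rad (1.0 is 0.1 rad). In form: [[dx, dy, dz, wx, wy, wz], ...]. A call has 1 to 20 rows; each row shifts and turns the commanded pose from where the row before left it, along the tool's axes as they then stand; what a row does not reach is not made up. A row lasts 1/8 s, in which the tool goes at most 62.5 mm and 10.7 degrees, less where a joint would pass 70% of its speed; a pose out of reach is approached as far as the arm can. A call with a number of a shift or a turn outside -1 to 1 is refused whole. A call with a gripper value outside its range is refused whole. "gripper" is the closure, from 0 (fully open) to 1 (shut), set as the call begins (left out, the last holds). The fingers move at their own pace and stop on an object; the grip force is fixed at half the most. Time passes only in rows, so rows that do not move let the fingers close. It gives the time, the measured TCP pose, the force, the opening and the grip force at its end, in the units of the state.
- get_obs(): the state, without advancing time (a new reading comes with each control period).
- snapshot(name): name is "side" or "top"; returns a dict with "image" (420x560x3 uint8, blue, green, red), "range_z" (420x560 float32, m along the optical axis (not along the pixel's ray), 0 where there is no reading), "fx", "fy", "cx", "cy" (pixels), "k1" (the pictures are not rectified: a ray, as slopes to the right and down, at radius r is drawn at 1 + k1 r^2 times it, then the intrinsics apply), "rvec" (rotation vector, rad) and "tvec" (3), from world to camera coordinates, as OpenCV has them. Camera axes: x right, y down, z forward; pixel columns grow to the right and rows downward; lengths in m; the calibration is good to about 2 mm. A picture is of the moment at which its call begins.
- close_job(): hands the job in; it is judged then, once.
The state is a dict: "time": time; "joint_positions": joint angles; "qvel": joint speeds; "joint_torque": joint torques, N m; "tool_pos": TCP position; "ee_rot": TCP orientation; "wrist_force": force on the tool from outside, world axes, zero at the start; "wrist_torque": the same for the moment, N m; "width": finger opening in m; "finger_force": force on a finger pad.
Only numpy, scipy, OpenCV 4.12 (cv2) and the standard library are available. Lean on these libraries where they do the work, as an engineer would, in place of code of your own. Each camera call takes 0.05 s, during which the arm holds its last target. There are 200 camera calls.

## Working session

There is one attempt and no reset: what is moved stays moved. The work goes in short steps, Python scripts to look and compute and a tool call to move; the robot and the scene stay as the last step left them, time stands still between calls to the robot, and variables do not carry over. Pictures are saved under pics/ and viewed, at most 10 in all, crops included, and the job is handed in when it is done.

Besides the shell and the picture viewer there is one more tool, called after "Emit:" by a JSON object that holds its "method" and its "body", one argument or row to a line. drive_tool: Moves the arm, as the interface text tells. Its arguments: {"type":"object","properties":{"commands":{"type":"array"},"gripper":{"type":"number"}},"required":["commands"]}

```bash
mkdir -p pics; cat > h.py <<'E'
import numpy as np, cv2
from bench import get_obs, snapshot, close_job
def snap(n,f=None):
    s=snapshot(n)
    if f: cv2.imwrite('pics/'+f,s['image'])
    np.savez('last_%s.npz'%n,**s)
    return s
def load(n):
    return {k:(v if v.ndim else v.item()) for k,v in np.load('last_%s.npz'%n).items()}
def ray(s,uv):
    uv=np.atleast_2d(np.float64(uv)); d=(uv-[s['cx'],s['cy']])/[s['fx'],s['fy']]
    u=d.copy()
    for _ in range(20): u=d/(1+s['k1']*(u**2).sum(1,keepdims=True))
    R=cv2.Rodrigues(np.float64(s['rvec']))[0]; t=np.float64(s['tvec']).ravel()
    return -R.T@t, np.c_[u,np.ones(len(u))], R, t
def plane(s,uv,z):
    C,u,R,t=ray(s,uv); w=u@R
    return C+w*((z-C[2])/w[:,2])[:,None]
def cloud(s):
    H,W=s['range_z'].shape; v,u=np.mgrid[:H,:W]
    C,d,R,t=ray(s,np.c_[u.ravel(),v.ravel()])
    z=s['range_z'].ravel()[:,None].astype(float)
    P=(d*z-t)@R; P[z[:,0]==0]=np.nan
    return P.reshape(H,W,3)
E
python3 - <<'E'
from h import *
for n in('side','top'):
    s=snap(n,n+'0.png'); C,_,_,_=ray(s,[[0,0]]); print(n,C,s['fx'],s['k1'])
o=get_obs(); print(o)
E
```

```text
side [ 0.03937366 -1.20971123  1.01031565] 521.5425091362256 -0.01451650035496238
top [ 0.19983065 -0.05550017  1.6560118 ] 507.16239634124065 -0.04301111599232551
{'time': 0.1, 'joint_positions': array([ 1.04290048e+00,  8.78797513e-02,  1.37209042e+00, -2.30988139e-07,
        1.68356240e+00, -1.03086839e-01]), 'qvel': array([-2.29560394e-05, -1.82660649e-03, -2.79631097e-03,  1.57085677e-03,
       -7.73465163e-04,  3.66751424e-04]), 'joint_torque': array([ 2.52634731e-03, -3.41253412e+01, -3.03302300e+01,  7.20915198e-02,
        3.04702891e-02, -1.03579471e-04]), 'tool_pos': array([0.22643573, 0.50069947, 0.20442838]), 'ee_rot': array([-3.13966301e+00, -1.99397485e-04,  2.71678343e+00]), 'wrist_force': array([-0.18163758,  0.2145272 ,  0.13590601]), 'wrist_torque': array([ 0.06709144, -0.04736314,  0.03390086]), 'finger_force': 0.0, 'width': 0.09363997455131284}
```

View pics/top0.png

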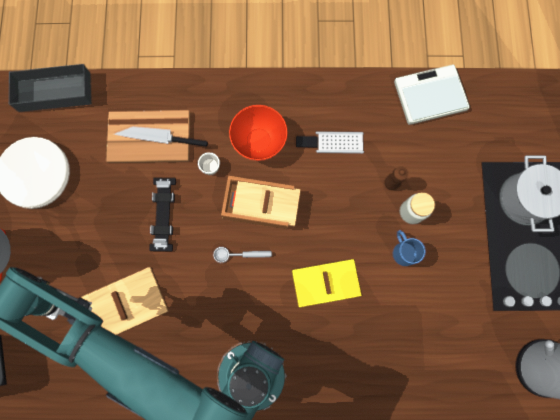

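View pics/side0.png

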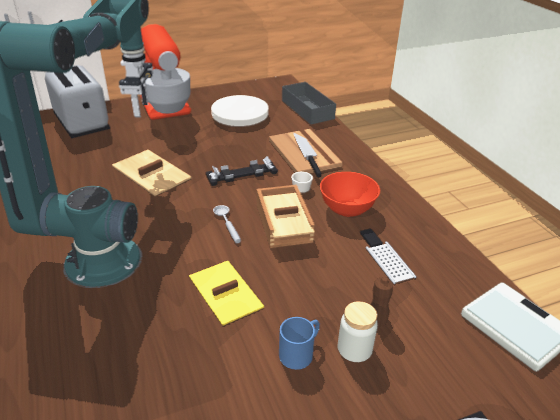

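The top view shows the box at about (260,202). Its open end points image-right, towards -y, with the pale lid inside and its handle at (267,202). The holder is at (162,215), running along image-vertical. The look-alikes are the pale lid at (125,303) and the yellow lid at (327,283). There is bare worktop right of the box, around (345,210). The side view agrees.

```bash
python3 - <<'E'
from h import *
s=load('top'); P=cloud(s); im=s['image']
print('table z',np.nanmedian(P[220:260,340:390,2].ravel()), P[230,200])
def rect(m,z,lab):
    c=max(cv2.findContours(m.astype(np.uint8),0,1)[0],key=cv2.contourArea).reshape(-1,2)
    w=plane(s,c,z)[:,:2]; r=cv2.minAreaRect((w*1000).astype(np.float32)); print(lab,r); return r
b=im.astype(int); reg=np.zeros(im.shape[:2],bool); reg[165:240,205:315]=1
hsv=cv2.cvtColor(im,cv2.COLOR_BGR2HSV)
for p in [(190,280),(215,285),(190,225),(182,260),(202,267),(195,232),(215,240)]: print(p,im[p],hsv[p],P[p].round(3))
print(np.array2string(P[202,218:310:3,2]*1000,precision=0)); print(np.array2string(P[202,218:310:3,1]*1000,precision=0))
z=P[...,2]
box=reg&(z>0.03); rect(box,0.065,'boxall')
# holder
reg2=np.zeros_like(reg);reg2[165:262,140:185]=1
h=reg2&(z>0.006); rect(h,0.015,'holder')
print('hmean',P[h].mean(0))
cv2.imwrite('pics/crop.png',np.hstack([cv2.resize(im[165:240,210:310],None,fx=4.5,fy=4.5,interpolation=2)[:330],cv2.resize(im[170:260,140:185],None,fx=4.5,fy=4.5)[:330]])[:, :800])
Z=np.clip(z*2000,0,255); Z=np.nan_to_num(Z).astype(np.uint8)
cv2.imwrite('pics/crop.png',np.hstack([cv2.resize(im[170:258,140:310],None,fx=4.5,fy=4.5)]))
np.set_printoptions(linewidth=250)
print((z[174:256:3,148:178:2]*1000).round(0))
E
```

```text
table z -0.0010147434400947244 [0.46613604 0.17045963 0.00124483]
(190, 280) [160 232 252] [ 23  93 252] [ 0.587 -0.094  0.059]
(215, 285) [173 242 252] [ 26  80 252] [ 0.505 -0.109  0.059]
(190, 225) [ 59  94 146] [ 12 152 146] [ 0.603  0.09  -0.004]
(182, 260) [ 91 146 220] [ 13 150 220] [ 0.612 -0.029  0.067]
(202, 267) [ 50  76 117] [ 12 146 117] [ 0.544 -0.052  0.075]
(195, 232) [ 91  92 101] [  3  25 101] [0.579 0.064 0.026]
(215, 240) [101 159 223] [ 14 140 223] [0.503 0.034 0.072]
[ 2. -2. 73. 45.  3. 53. 58. 59. 54. 58. 55. 62. 58. 58. 58. 56. 77. 61.
 57. 64. 61. 59. 56. 62. 59. 57. 62.  2. nan  9.  3.]
[ 1.e+02  1.e+02  9.e+01  8.e+01  7.e+01  6.e+01  5.e+01  4.e+01  3.e+01
  2.e+01  1.e+01 -1.e-01 -1.e+01 -2.e+01 -3.e+01 -4.e+01 -5.e+01 -6.e+01
 -7.e+01 -8.e+01 -9.e+01 -1.e+02 -1.e+02 -1.e+02 -1.e+02 -1.e+02 -1.e+02
 -2.e+02     nan -2.e+02 -2.e+02]
boxall ((548.1277465820312, -30.61181640625), (237.6450653076172, 139.07899475097656), 80.38296508789062)
holder ((522.6773681640625, 295.3666076660156), (76.17274475097656, 250.0803680419922), 89.20271301269531)
hmean [0.5204
[... 1512 characters left out ...]
  2.  27.  19.  19.  17.  19.  11.  23.  17.  15.  14.  23.  13.  -6.   3.]
 [  2.  -7.  13.  10.   7.  15.  18.   5.  11.  15.  13.   7.  14.  -7.  -5.]
 [ -6.   2.  -4.  -2.  14.  11.  13.  13.  10.  12.  -4.   5.  -4.  -7.  -5.]
 [ -1.  -2.   1.  28.  37.  30.  44.  35.  30.  12.   7.   2.  -4.  -1.  -2.]
 [ -3.   2.  -5.  13.  16.  21.  10.  13.  13.  15.  -4.  10.  -3.   3.   5.]
 [ -6.  17.  10.  14.  17.  20.  18.  17.  17.  23.  14.   9.  19.  -0.  -1.]
 [ -3.  13.  22.  22.  17.  20.  12.  17.  17.  15.  16.  10.   4.  -5.   4.]
 [  3.  -4.  -1.  -3.  -1.  -3.  -3.  -1.   8.  -3.  -2.  -8.   3.   4.  -4.]
 [ -6.   3.  -5.   1.  -4.  -1.  -4. -10.  -3.  -1.  -3.   2.   1.  -7.   1.]]
```

View pics/crop.png

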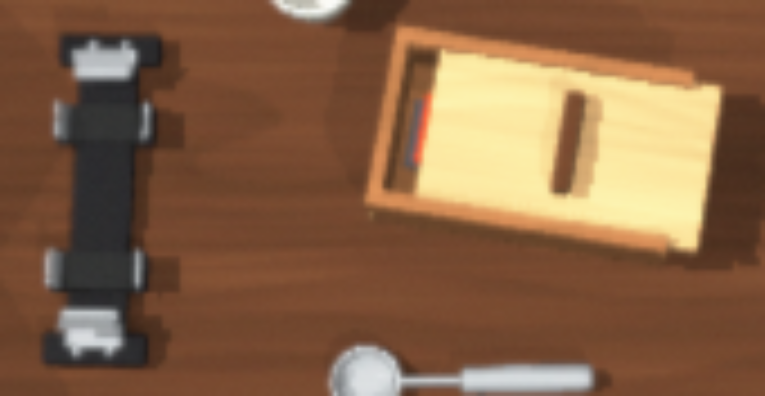

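```bash
cat >> h.py <<'E'
def blobs(s,m,z,amin=8):
    n,l,st,_=cv2.connectedComponentsWithStats(m.astype(np.uint8)); out=[]
    for i in range(1,n):
        if st[i,4]>=amin:
            v,u=np.nonzero(l==i); out.append((st[i,4],np.array([u.mean(),v.mean()]),plane(s,[[u.mean(),v.mean()]],z)[0]))
    return out
def wrect(s,m,z):
    c=max(cv2.findContours(m.astype(np.uint8),0,1)[0],key=cv2.contourArea).reshape(-1,2)
    w=plane(s,c,z)[:,:2]; return cv2.minAreaRect((w*1000).astype(np.float32))
def reg(r0,r1,c0,c1):
    m=np.zeros((420,560),bool); m[r0:r1,c0:c1]=1; return m
E
python3 - <<'E'
from h import *
np.set_printoptions(precision=4,suppress=True)
s=load('top'); im=s['image']; H,S,V=[x.astype(int) for x in cv2.split(cv2.cvtColor(im,cv2.COLOR_BGR2HSV))]
R=reg(165,240,205,315)
lid=R&(H>17)&(S<125)&(V>190); lid=cv2.morphologyEx(lid.astype(np.uint8),3,np.ones((9,9)))
print('lid',wrect(s,lid,.060))
wall=R&(V>165)&(S>125)&(H<18); print('wall',wrect(s,wall,.068), wall.sum())
w=wrect(s,wall,.068); print(cv2.boxPoints(w))
hd=reg(185,215,255,275)&(V<150)&(lid>0); print('handle',blobs(s,hd,.080), wrect(s,hd,.08))
red=reg(175,225,228,245)&((H<8)|(H>172))&(S>150)&(V>150)
print('stone red',blobs(s,red,.05))
h=reg(168,258,145,182)
st=h&(S<60)&(V>95); 
for b in blobs(s,st,.03): print('steel',b)
bk=h&(V<70)&(S<110)
print('bk',wrect(s,bk|st,.012),bk.sum())
# side
t=load('side'); im=t['image']; H,S,V=[x.astype(int) for x in cv2.split(cv2.cvtColor(im,cv2.COLOR_BGR2HSV))]
R=reg(175,255,250,325); 
hd=reg(200,222,268,305)&(V<120)
print('side handle',blobs(t,hd,.080))
st=reg(150,195,195,285)&(S<60)&(V>95)
for b in blobs(t,st,.03): print('steel side',b)
cv2.imwrite('pics/crop2.png',cv2.resize(im[145:255,195:325],None,fx=5,fy=5))
E
```

```text
lid ((546.671875, -47.465049743652344), (203.4189453125, 117.57432556152344), 81.30006408691406)
wall ((552.146728515625, -21.838699340820312), (217.72412109375, 132.1626739501953), 80.68344116210938) 636
[[ 469.3135 -118.5669]
 [ 599.7328 -139.9626]
 [ 634.98     74.8895]
 [ 504.5607   96.2852]]
handle [(np.int32(91), array([266.0659, 201.5165]), array([ 0.5446, -0.0487,  0.08  ]))] ((544.79931640625, -48.712806701660156), (12.57949447631836, 70.488525390625), 80.5997314453125)
stone red [(np.int32(11), array([233.5455, 197.    ]), array([0.5665, 0.0571, 0.05  ]))]
steel (np.int32(107), array([162.6542, 183.4673]), array([0.6179, 0.2941, 0.03  ]))
steel (np.int32(16), array([152.5625, 196.0625]), array([0.5752, 0.326 , 0.03  ]))
steel (np.int32(10), array([171.8, 197.1]), array([0.5715, 0.2621, 0.03  ]))
steel (np.int32(25), array([151.  , 229.32]), array([0.4641, 0.3267, 0.03  ]))
steel (np.int32(12), array([170.25, 228.75]), array([0.4658, 0.2637, 0.03  ]))
steel (np.int32(132), array([159.5303, 242.7348]), array([0.42  , 0.2972, 0.03  ]))
bk ((519.8848876953125, 295.960205078125), (76.39667510986328, 243.600341796875), 89.27790832519531) 920
side handle [(np.int32(112), array([285.9911, 211.1518]), array([ 0.5403, -0.063 ,  0.08  ]))]
steel side (np.int32(79), array([267.6582, 162.2278]), array([0.6182, 0.2944, 0.03  ]))
steel side (np.int32(32), array([253.4375, 161.875 ]), array([0.571 , 0.3145, 0.03  ]))
steel side (np.int32(32), array([224.2812, 167.0938]), array([0.4623, 0.317 , 0.03  ]))
steel side (np.int32(86), array([214.3372, 173.0465]), array([0.4183, 0.2915, 0.03  ]))
steel side (np.int32(23), array([258.8696, 170.3043]), array([0.5699, 0.2543, 0.03  ]))
steel side (np.int32(27), array([229.1111, 175.7407]), array([0.4613, 0.2571, 0.03  ]))
```

View pics/crop2.png

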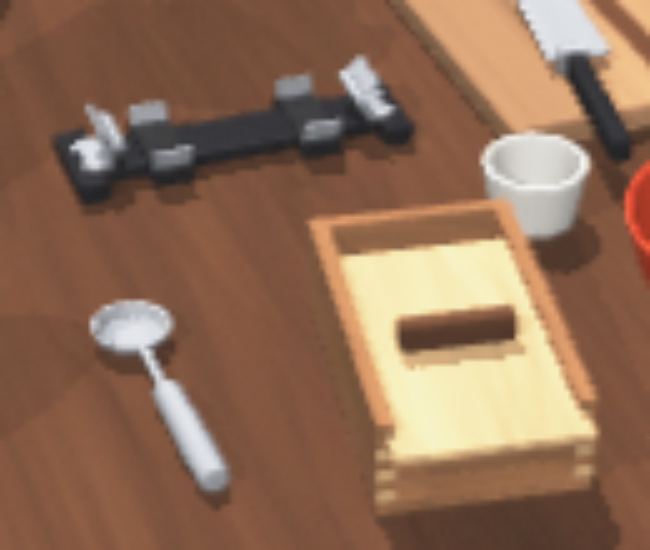

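```bash
cat >> h.py <<'E'
def plan(p,yaw=None,o=None):
    o=o or get_obs(); y0=o['ee_rot'][2]; yaw=y0 if yaw is None else yaw
    dy=(yaw-y0+np.pi)%(2*np.pi)-np.pi
    d=np.array(p)-o['tool_pos']
    l=[d[0]*np.cos(yaw)+d[1]*np.sin(yaw), d[0]*np.sin(yaw)-d[1]*np.cos(yaw), -d[2]]
    print('t',round(o['time'],2),'pos',o['tool_pos'].round(4),'rot',o['ee_rot'].round(4),'F',o['wrist_force'].round(1),'w',round(o['width'],4),
      '\n turn wz units',round(-dy/.1,2),' then shift units',np.round(np.array(l)/.04,3),'q6',o['joint_positions'][5].round(2))
E
python3 -c "
from h import *
plan([.5455,-.048,.16],2.981)"
```

```text
t 0.1 pos [0.2264 0.5007 0.2044] rot [-3.1397e+00 -2.0000e-04  2.7168e+00] F [-0.2  0.2  0.1] w 0.0936 
 turn wz units -2.64  then shift units [-10.067 -12.265   1.111] q6 -0.1
```

Emit:
{"method": "drive_tool", "body": {
  "commands": [
    [0,0,0,0,0,-0.88],
    [0,0,0,0,0,-0.88],
    [0,0,0,0,0,-0.88],
    [-0.3,-0.4,0,0,0,0],
    [-0.65,-0.8,0,0,0,0],
    [-0.7,-0.85,0,0,0,0],
    [-0.7,-0.85,0,0,0,0],
    [-0.7,-0.85,0,0,0,0],
    [-0.7,-0.85,0,0,0,0],
    [-0.7,-0.85,0,0,0,0],
    [-0.7,-0.85,0,0,0,0],
    [-0.7,-0.85,0,0,0,0],
    [-0.7,-0.85,0,0,0,0],
    [-0.7,-0.85,0,0,0,0],
    [-0.7,-0.85,0.1,0,0,0],
    [-0.7,-0.85,0.2,0,0,0],
    [-0.7,-0.85,0.3,0,0,0],
    [-0.7,-0.85,0.3,0,0,0],
    [-0.017,-0.015,0.211,0,0,0],
    [0,0,0,0,0,0]
  ]
}}

```text
time: 2.6
tool_pos: [0.5443, -0.0477, 0.1599]
ee_rot: [3.141, -0.003, 2.979]
wrist_force: [-0.0, 0.1, -0.7]
width: 0.0937
finger_force: 0.0
```

```bash
python3 -c "
from h import *
plan([.5455,-.048,.064],2.981)"
```

```text
t 2.6 pos [ 0.5443 -0.0477  0.1599] rot [ 3.1411e+00 -2.9000e-03  2.9792e+00] F [-0.   0.1 -0.7] w 0.0937 
 turn wz units -0.02  then shift units [-3.200e-02 -1.000e-03  2.397e+00] q6 -1.6
```

Emit:
{"method": "drive_tool", "body": {
  "commands": [
    [-0.03,0,0.5,0,0,0],
    [0,0,0.7,0,0,0],
    [0,0,0.6,0,0,0],
    [0,0,0.35,0,0,0],
    [0,0,0.2,0,0,0],
    [0,0,0,0,0,0]
  ]
}}

```text
time: 3.35
tool_pos: [0.5467, -0.0475, 0.0672]
ee_rot: [3.141, 0.0, 2.981]
wrist_force: [0.5, 0.6, 0.4]
width: 0.0936
finger_force: 0.0
```

```bash
python3 -c "
from h import *
plan([.5455,-.048,.064],2.981)"
```

```text
t 3.35 pos [ 0.5467 -0.0475  0.0672] rot [3.1415e+00 1.0000e-04 2.9812e+00] F [0.5 0.6 0.4] w 0.0936 
 turn wz units 0.0  then shift units [ 0.029 -0.018  0.08 ] q6 -1.6
```

Emit:
{"method": "drive_tool", "body": {
  "commands": [
    [0,0,0.05,0,0,0],
    [0,0,0,0,0,0],
    [0,0,0,0,0,0],
    [0,0,0,0,0,0],
    [0,0,0,0,0,0],
    [0,0,0,0,0,0],
    [0,0,0,0,0,0],
    [0,0,0,0,0,0]
  ],
  "gripper": 1
}}

```text
time: 4.35
tool_pos: [0.5468, -0.0478, 0.065]
ee_rot: [3.141, -0.0, 2.981]
wrist_force: [-0.1, 0.8, 0.6]
width: 0.0173
finger_force: 0.0
```

Emit:
{"method": "drive_tool", "body": {
  "commands": [
    [0,0,0,0,0,0],
    [0,0,0,0,0,0],
    [0,0,0,0,0,0]
  ]
}}

```text
time: 4.72
tool_pos: [0.5468, -0.0477, 0.065]
ee_rot: [3.141, 0.0, 2.981]
wrist_force: [0.8, 0.5, -0.2]
width: 0.0138
finger_force: 30.0
```

Emit:
{"method": "drive_tool", "body": {
  "commands": [
    [0,-0.1,0,0,0,0],
    [0,-0.2,0,0,0,0],
    [0,-0.25,0,0,0,0],
    [0,-0.25,0,0,0,0],
    [0,-0.25,0,0,0,0],
    [0,-0.25,0,0,0,0]
  ]
}}

```text
time: 5.48
tool_pos: [0.5383, -0.1, 0.065]
ee_rot: [3.142, -0.0, 2.981]
wrist_force: [-0.0, 0.9, 0.1]
width: 0.0138
finger_force: 30.0
```

```bash
python3 - <<'E'
from h import *
plan([.5468,-.0477,.065])
s=snap('top'); im=s['image']; H,S,V=[x.astype(int) for x in cv2.split(cv2.cvtColor(im,cv2.COLOR_BGR2HSV))]
wall=reg(165,240,205,315)&(V>165)&(S>125)&(H<18); w=wrect(s,wall,.068); print(w, cv2.boxPoints(w))
E
```

```text
t 5.47 pos [ 0.5383 -0.1     0.065 ] rot [ 3.1415 -0.      2.9805] F [-0.   0.9  0.1] w 0.0138 
 turn wz units -0.0  then shift units [0.000e+00 1.324e+00 1.000e-03] q6 -1.7
((563.801513671875, 27.59109878540039), (59.87417221069336, 72.50293731689453), 81.32939910888672) [[523.45123     3.4611912]
 [595.12555    -7.4688854]
 [604.1518     51.72101  ]
 [532.4775     62.651085 ]]
```

Emit:
{"method": "drive_tool", "body": {
  "commands": [
    [0,-0.25,0,0,0,0],
    [0,-0.25,0,0,0,0],
    [0,-0.25,0,0,0,0],
    [0,-0.25,0,0,0,0],
    [0,-0.25,0,0,0,0],
    [0,-0.25,0,0,0,0],
    [0,-0.25,0,0,0,0],
    [0,-0.25,0,0,0,0]
  ]
}}

```text
time: 6.52
tool_pos: [0.5255, -0.1788, 0.065]
ee_rot: [3.142, -0.0, 2.981]
wrist_force: [0.2, 1.2, -0.2]
width: 0.014
finger_force: 30.0
```

Emit:
{"method": "drive_tool", "body": {
  "commands": [
    [0,-0.25,0,0,0,0],
    [0,-0.25,0,0,0,0],
    [0,-0.25,0,0,0,0],
    [0,-0.25,0,0,0,0],
    [0,-0.25,0,0,0,0],
    [0,-0.25,0,0,0,0],
    [0,-0.25,0,0,0,0],
    [0,-0.25,0,0,0,0],
    [0,-0.15,0,0,0,0],
    [0,0,0,0,0,0]
  ]
}}

```text
time: 7.78
tool_pos: [0.5118, -0.2634, 0.065]
ee_rot: [3.141, 0.0, 2.98]
wrist_force: [0.4, -0.7, -1.4]
width: 0.0137
finger_force: 30.0
```

```bash
python3 - <<'E'
from h import *
plan([.513,-.264,.013])
snap('side','side1.png')
E
```

```text
t 7.78 pos [ 0.5118 -0.2634  0.065 ] rot [3.1414 0.     2.9801] F [ 0.4 -0.7 -1.4] w 0.0137 
 turn wz units -0.0  then shift units [-0.031 -0.01   1.3  ] q6 -1.98
```

View pics/side1.png

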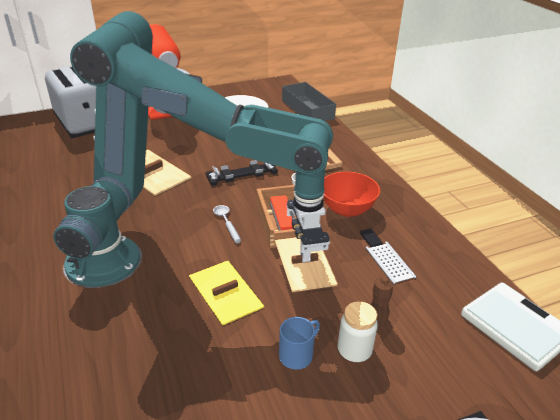

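The lid hangs clear of the box at about (305,262) with bare worktop beneath it, and the orange stone shows in the box at (283,212). Lowering the lid next.

Emit:
{"method": "drive_tool", "body": {
  "commands": [
    [0,0,0.3,0,0,0],
    [0,0,0.4,0,0,0],
    [0,0,0.3,0,0,0],
    [0,0,0.15,0,0,0],
    [0,0,0.1,0,0,0],
    [0,0,0.04,0,0,0],
    [0,0,0,0,0,0]
  ]
}}

```text
time: 8.7
tool_pos: [0.5122, -0.2631, 0.0137]
ee_rot: [-3.141, 0.001, 2.981]
wrist_force: [-0.0, -0.3, -1.2]
width: 0.0138
finger_force: 30.0
```

Emit:
{"method": "drive_tool", "body": {
  "commands": [
    [0,0,0.04,0,0,0],
    [0,0,0.03,0,0,0],
    [0,0,0,0,0,0]
  ]
}}

```text
time: 9.07
tool_pos: [0.5121, -0.2631, 0.011]
ee_rot: [-3.141, 0.001, 2.981]
wrist_force: [-1.3, -0.6, -0.2]
width: 0.0139
finger_force: 30.0
```

Emit:
{"method": "drive_tool", "body": {
  "commands": [
    [0,0,0,0,0,0],
    [0,0,0,0,0,0],
    [0,0,0,0,0,0],
    [0,0,0,0,0,0],
    [0,0,0,0,0,0],
    [0,0,-0.3,0,0,0],
    [0,0,-0.8,0,0,0],
    [0,0,-1,0,0,0],
    [0,0,-1,0,0,0],
    [0,0,-1,0,0,0],
    [0,0,-0.4,0,0,0]
  ],
  "gripper": 0
}}

```text
time: 10.45
tool_pos: [0.5131, -0.2637, 0.1948]
ee_rot: [-3.139, 0.006, 2.981]
wrist_force: [0.4, -1.1, -0.4]
width: 0.0939
finger_force: 0.0
```

```bash
python3 - <<'E'
from h import *
plan([.513,-.264,.013])
s=snap('top','top2.png'); im=s['image']
cv2.imwrite('pics/top2c.png',cv2.resize(im[160:260,140:400],None,fx=3,fy=3))
E
```

```text
t 10.45 pos [ 0.5131 -0.2637  0.1948] rot [-3.1391  0.0059  2.9809] F [ 0.4 -1.1 -0.4] w 0.0939 
 turn wz units -0.0  then shift units [ 0.    -0.007  4.544] q6 -1.98
```

View pics/top2c.png

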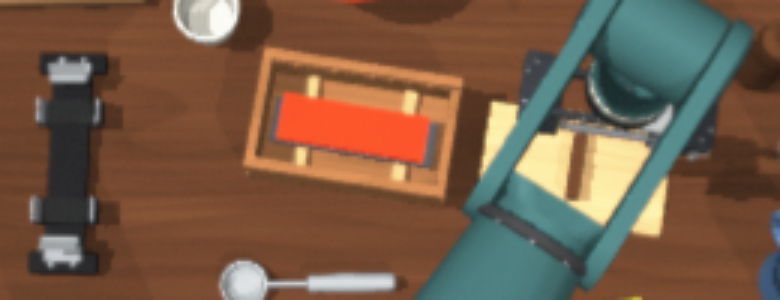

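The lid lies flat right of the box and is released. The stone is in full view, with its orange face at crop (353,128), or about pixel (258,203). Measuring it.

```bash
python3 - <<'E'
from h import *
s=load('top'); im=s['image']; H,S,V=[x.astype(int) for x in cv2.split(cv2.cvtColor(im,cv2.COLOR_BGR2HSV))]
red=reg(180,225,225,295)&((H<8)|(H>172))&(S>170)&(V>150)
w=wrect(s,red,.05); print(w,red.sum(),blobs(s,red,.05))
wall=reg(165,240,205,300)&(V>140)&(S>110)&(H<18)&~red; print(wrect(s,wall,.066))
t=snap('side'); im=t['image']; H,S,V=[x.astype(int) for x in cv2.split(cv2.cvtColor(im,cv2.COLOR_BGR2HSV))]
red=reg(185,245,262,320)&((H<8)|(H>172))&(S>170)&(V>150)
print(wrect(t,red,.05),red.sum(),blobs(t,red,.05))
plan([.513,-.264,.013])
E
```

```text
((549.60400390625, -20.072113037109375), (159.08279418945312, 51.8131103515625), 79.9263916015625) 753 [(np.int32(753), array([257.22443559, 202.23638778]), array([ 0.54891141, -0.0198768 ,  0.05      ]))]
((552.634765625, -20.76506805419922), (218.92918395996094, 135.21517944335938), 80.62522888183594)
((547.9563598632812, -24.507308959960938), (173.3463897705078, 52.388893127441406), 80.24063873291016) 557 [(np.int32(557), array([283.24775583, 212.21903052]), array([ 0.54640588, -0.02816126,  0.05      ]))]
t 10.55 pos [ 0.5128 -0.2636  0.1932] rot [-3.1398  0.0043  2.9808] F [-0.2  0.  -1.3] w 0.0942 
 turn wz units -0.0  then shift units [-0.006 -0.01   4.504] q6 -1.98
```

Emit:
{"method": "drive_tool", "body": {
  "commands": [
    [0,0,0,0,0,0.4],
    [0,0,0,0,0,0.9],
    [0,0,0,0,0,1],
    [0,0,0,0,0,1],
    [0,0,0,0,0,1],
    [0,0,0,0,0,1],
    [0,0,0,0,0,1],
    [0,0,0,0,0,1],
    [0,0,0,0,0,1],
    [0,0,0,0,0,1],
    [0,0,0,0,0,1],
    [0,0,0,0,0,1],
    [0,0,0,0,0,1],
    [0,0,0,0,0,1],
    [0,0,0,0,0,1],
    [0,0,0,0,0,1],
    [0,0,0,0,0,0.53],
    [0,0,0,0,0,0]
  ],
  "gripper": 0.28
}}

```text
time: 12.8
tool_pos: [0.5111, -0.2624, 0.1881]
ee_rot: [-3.138, -0.002, 1.398]
wrist_force: [-0.7, -0.1, 0.7]
width: 0.0676
finger_force: 0.0
```

```bash
python3 -c "
from h import *
plan([.5492,-.0203,.120],1.398)"
```

```text
t 12.8 pos [ 0.5111 -0.2624  0.1881] rot [-3.1378e+00 -1.7000e-03  1.3984e+00] F [-0.7 -0.1  0.7] w 0.0676 
 turn wz units 0.0  then shift units [ 6.127 -0.101  1.704] q6 -0.4
```

Emit:
{"method": "drive_tool", "body": {
  "commands": [
    [0.3,0,0,0,0,0],
    [0.7,0,0.1,0,0,0],
    [0.85,0,0.2,0,0,0],
    [0.85,-0.1,0.2,0,0,0],
    [0.85,0,0.2,0,0,0],
    [0.85,0,0.2,0,0,0],
    [0.8,0,0.3,0,0,0],
    [0.6,0,0.3,0,0,0],
    [0.33,0,0.2,0,0,0],
    [0,0,0,0,0,0],
    [0,0,0,0,0,0]
  ]
}}

```text
time: 14.18
tool_pos: [0.5504, -0.0214, 0.1231]
ee_rot: [3.141, 0.0, 1.397]
wrist_force: [0.9, 0.4, 0.0]
width: 0.0676
finger_force: 0.0
```

```bash
python3 -c "
from h import *
plan([.5492,-.0203,.022],1.398)"
```

```text
t 14.18 pos [ 0.5504 -0.0214  0.1231] rot [3.1409e+00 3.0000e-04 1.3973e+00] F [0.9 0.4 0. ] w 0.0676 
 turn wz units -0.01  then shift units [ 0.022 -0.033  2.527] q6 0.03
```

Emit:
{"method": "drive_tool", "body": {
  "commands": [
    [0.02,-0.03,0.3,0,0,0],
    [0,0,0.6,0,0,0],
    [0,0,0.6,0,0,0],
    [0,0,0.5,0,0,0],
    [0,0,0.35,0,0,0],
    [0,0,0.18,0,0,0],
    [0,0,0,0,0,0]
  ]
}}

```text
time: 15.05
tool_pos: [0.549, -0.0199, 0.0212]
ee_rot: [-3.141, -0.0, 1.398]
wrist_force: [-0.2, -0.1, -0.2]
width: 0.0679
finger_force: 0.0
```

```bash
python3 -c "
from h import *
plan([.5492,-.0203,.022],1.398)"
```

```text
t 15.05 pos [ 0.549  -0.0199  0.0212] rot [-3.1411e+00 -1.0000e-04  1.3975e+00] F [-0.2 -0.1 -0.2] w 0.0679 
 turn wz units -0.0  then shift units [-0.009  0.007 -0.021] q6 0.03
```

Emit:
{"method": "drive_tool", "body": {
  "commands": [
    [0,0,0,0,0,0],
    [0,0,0,0,0,0],
    [0,0,0,0,0,0],
    [0,0,0,0,0,0],
    [0,0,0,0,0,0]
  ],
  "gripper": 1
}}

```text
time: 15.68
tool_pos: [0.5498, -0.0198, 0.0223]
ee_rot: [3.14, -0.0, 1.398]
wrist_force: [-0.3, 0.2, 3.8]
width: 0.0498
finger_force: 30.0
```

Emit:
{"method": "drive_tool", "body": {
  "commands": [
    [0,0,-0.1,0,0,0],
    [0,0,-0.4,0,0,0],
    [0,0,-0.7,0,0,0],
    [0,0,-0.7,0,0,0],
    [0,0,-0.7,0,0,0],
    [0,0,-0.7,0,0,0],
    [0,0,-0.4,0,0,0],
    [0,0,0,0,0,0]
  ]
}}

```text
time: 16.68
tool_pos: [0.5498, -0.0199, 0.1709]
ee_rot: [3.139, -0.0, 1.398]
wrist_force: [-0.1, -0.3, -4.1]
width: 0.0499
finger_force: 30.0
```

```bash
python3 -c "
from h import *
plan([.5205,.2955,.170],3.128)"
```

```text
t 16.68 pos [ 0.5498 -0.0199  0.1709] rot [ 3.1389e+00 -2.0000e-04  1.3978e+00] F [-0.1 -0.3 -4.1] w 0.0499 
 turn wz units -17.3  then shift units [0.839 7.873 0.022] q6 0.03
```

Emit:
{"method": "drive_tool", "body": {
  "commands": [
    [0,0,0,0,0,-0.4],
    [0,0,0,0,0,-0.9],
    [0,0,0,0,0,-1],
    [0,0,0,0,0,-1],
    [0,0,0,0,0,-1],
    [0,0,0,0,0,-1],
    [0,0,0,0,0,-1],
    [0,0,0,0,0,-1],
    [0,0,0,0,0,-1],
    [0,0,0,0,0,-1],
    [0,0,0,0,0,-1],
    [0,0,0,0,0,-1],
    [0,0,0,0,0,-1],
    [0,0,0,0,0,-1],
    [0,0,0,0,0,-1],
    [0,0,0,0,0,-1],
    [0,0,0,0,0,-1],
    [0,0,0,0,0,-0.7],
    [0,0,0,0,0,-0.3],
    [0,0,0,0,0,0]
  ]
}}

```text
time: 19.18
tool_pos: [0.5486, -0.0197, 0.1683]
ee_rot: [3.141, -0.002, 3.127]
wrist_force: [-0.3, 0.8, -3.1]
width: 0.0491
finger_force: 30.0
```

Emit:
{"method": "drive_tool", "body": {
  "commands": [
    [0.03,0.3,0,0,0,0],
    [0.06,0.6,0,0,0,0],
    [0.08,0.75,0,0,0,0],
    [0.08,0.75,0,0,0,0],
    [0.08,0.75,0,0,0,0],
    [0.08,0.75,0,0,0,0],
    [0.08,0.75,0,0,0,0],
    [0.08,0.75,0,0,0,0],
    [0.08,0.75,0,0,0,0],
    [0.08,0.75,0,0,0,0],
    [0.08,0.6,0,0,0,0],
    [0.05,0.37,0,0,0,0],
    [0,0,0,0,0,0],
    [0,0,0,0,0,0]
  ]
}}

```text
time: 20.92
tool_pos: [0.5191, 0.2948, 0.1694]
ee_rot: [-3.141, -0.0, 3.127]
wrist_force: [-0.3, -0.3, -3.8]
width: 0.0498
finger_force: 30.0
```

```bash
python3 -c "
from h import *
plan([.5205,.2955,.075],3.128)"
```

```text
t 20.93 pos [0.5191 0.2948 0.1694] rot [-3.1409 -0.      3.1272] F [-0.3 -0.3 -3.8] w 0.0498 
 turn wz units -0.01  then shift units [-0.034  0.017  2.36 ] q6 -1.13
```

Emit:
{"method": "drive_tool", "body": {
  "commands": [
    [-0.03,0.02,0.3,0,0,0],
    [0,0,0.6,0,0,0],
    [0,0,0.6,0,0,0],
    [0,0,0.6,0,0,0],
    [0,0,0.4,0,0,0],
    [0,0,0.25,0,0,0],
    [0,0,0,0,0,0]
  ]
}}

```text
time: 21.8
tool_pos: [0.52, 0.2959, 0.0587]
ee_rot: [-3.141, -0.001, 3.128]
wrist_force: [-0.6, -0.3, -2.9]
width: 0.0496
finger_force: 30.0
```

```bash
python3 - <<'E'
from h import *
plan([.5205,.2955,.042],3.128)
s=snap('side'); t=snap('top')
for z in (s,t):
    im=z['image']; H,S,V=[x.astype(int) for x in cv2.split(cv2.cvtColor(im,cv2.COLOR_BGR2HSV))]
    r=(reg(130,195,195,285) if z is s else reg(160,262,140,190))&((H<8)|(H>172))&(S>170)&(V>120)
    print(r.sum(), wrect(z,r,get_obs()['tool_pos'][2]+.0277) if r.sum()>5 else '')
a=cv2.resize(s['image'][135:195,195:290],None,fx=7,fy=7); cv2.imwrite('pics/side3.png',a)
E
```

```text
t 21.8 pos [0.52   0.2959 0.0587] rot [-3.1411e+00 -1.2000e-03  3.1276e+00] F [-0.6 -0.3 -2.9] w 0.0496 
 turn wz units -0.0  then shift units [-0.013 -0.011  0.418] q6 -1.13
379 ((476.882568359375, 287.73284912109375), (65.62098693847656, 84.83430480957031), 88.23738098144531)
171 ((486.5985107421875, 303.2363586425781), (41.844703674316406, 34.81284713745117), 2.3092916011810303)
```

View pics/side3.png

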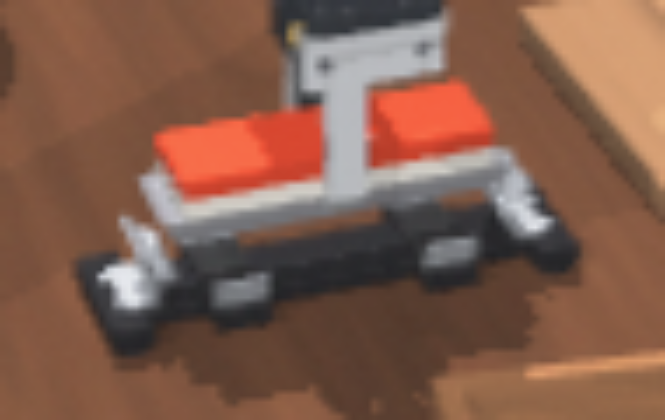

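```bash
python3 - <<'E'
from h import *
s=load('side'); z=.0587+.0277
c=np.array([[155,138],[178,197],[462,82],[495,136]])/7+[195,135]-.43
w=plane(s,c,z); print(w.round(4),w.mean(0))
# spring tops (z~.046): left far,left near,right far,right near
c=np.array([[122,218],[170,278],[500,150],[552,212]])/7+[195,135]-.43
w=plane(s,c,.040); print(w.round(4),w.mean(0))
# base end corners at top z~.012 : left-far, left-near bottom, right-near
t=load('top')
im=t['image'];print(get_obs()['tool_pos'])
E
```

```text
[[0.438  0.3186 0.0864]
 [0.4326 0.261  0.0864]
 [0.6    0.3182 0.0864]
 [0.5967 0.2619 0.0864]] [0.51682812 0.28991057 0.0864    ]
[[0.4202 0.3252 0.04  ]
 [0.4268 0.2632 0.04  ]
 [0.6221 0.3216 0.04  ]
 [0.6251 0.2553 0.04  ]] [0.52353291 0.29133451 0.04      ]
[0.52093469 0.29648667 0.06037841]
```

Emit:
{"method": "drive_tool", "body": {
  "commands": [
    [0,0,0.15,0,0,0],
    [0,0,0.15,0,0,0],
    [0,0,0.1,0,0,0],
    [0,0,0,0,0,0]
  ]
}}

```text
time: 22.4
tool_pos: [0.5198, 0.2961, 0.0427]
ee_rot: [-3.141, -0.001, 3.128]
wrist_force: [-0.6, 0.1, -4.8]
width: 0.0501
finger_force: 30.0
```

Emit:
{"method": "drive_tool", "body": {
  "commands": [
    [0,0,0.06,0,0,0],
    [0,0,0.04,0,0,0],
    [0,0,0,0,0,0]
  ]
}}

```text
time: 22.78
tool_pos: [0.5202, 0.2962, 0.0393]
ee_rot: [-3.142, -0.0, 3.128]
wrist_force: [-0.7, -0.2, -3.9]
width: 0.0498
finger_force: 30.0
```

Still free, at -4 N of weight. Now 1 mm steps.

Emit:
{"method": "drive_tool", "body": {
  "commands": [
    [0,0,0.03,0,0,0],
    [0,0,0.02,0,0,0],
    [0,0,0,0,0,0]
  ]
}}

```text
time: 23.15
tool_pos: [0.5203, 0.2963, 0.0374]
ee_rot: [3.141, 0.0, 3.128]
wrist_force: [0.4, -1.1, -4.3]
width: 0.0497
finger_force: 30.0
```

Emit:
{"method": "drive_tool", "body": {
  "commands": [
    [0,0,0.03,0,0,0],
    [0,0,0,0,0,0]
  ]
}}

```text
time: 23.4
tool_pos: [0.5205, 0.2963, 0.037]
ee_rot: [3.141, 0.001, 3.128]
wrist_force: [-1.6, -0.9, 1.0]
width: 0.0499
finger_force: 30.0
```

Emit:
{"method": "drive_tool", "body": {
  "commands": [
    [0,0,0.03,0,0,0],
    [0,0,0,0,0,0]
  ]
}}

```text
time: 23.65
tool_pos: [0.521, 0.2964, 0.0367]
ee_rot: [3.141, 0.002, 3.128]
wrist_force: [-2.0, -2.2, 5.8]
width: 0.0498
finger_force: 30.0
```

Emit:
{"method": "drive_tool", "body": {
  "commands": [
    [0,0,0.04,0,0,0],
    [0,0,0.02,0,0,0],
    [0,0,0,0,0,0]
  ]
}}

```text
time: 24.02
tool_pos: [0.5222, 0.2966, 0.0358]
ee_rot: [3.14, 0.005, 3.128]
wrist_force: [-2.2, -1.7, 8.4]
width: 0.0496
finger_force: 30.0
```

Emit:
{"method": "drive_tool", "body": {
  "commands": [
    [0,0,0.04,0,0,0],
    [0,0,0,0,0,0]
  ]
}}

```text
time: 24.28
tool_pos: [0.523, 0.2967, 0.0351]
ee_rot: [3.14, 0.007, 3.128]
wrist_force: [-2.5, -2.4, 11.2]
width: 0.0501
finger_force: 30.0
```

Emit:
{"method": "drive_tool", "body": {
  "commands": [
    [0,0,0.04,0,0,0],
    [0,0,0,0,0,0]
  ]
}}

```text
time: 24.52
tool_pos: [0.5238, 0.2968, 0.0343]
ee_rot: [3.139, 0.009, 3.127]
wrist_force: [-1.1, -2.6, 12.6]
width: 0.0499
finger_force: 30.0
```

Emit:
{"method": "drive_tool", "body": {
  "commands": [
    [0.06,0,0.03,0,-0.08,0],
    [0,0,0,0,0,0]
  ]
}}

```text
time: 24.78
tool_pos: [0.5188, 0.2966, 0.0297]
ee_rot: [3.14, 0.011, 3.128]
wrist_force: [-2.4, 0.0, 0.9]
width: 0.05
finger_force: 30.0
```

Emit:
{"method": "drive_tool", "body": {
  "commands": [
    [0.02,0,0.04,0,-0.02,0],
    [0,0,0,0,0,0]
  ]
}}

```text
time: 25.02
tool_pos: [0.5186, 0.2967, 0.0291]
ee_rot: [3.14, 0.014, 3.128]
wrist_force: [-1.8, -1.8, 9.9]
width: 0.0497
finger_force: 30.0
```

```bash
python3 - <<'E'
from h import *
for n,r in (('side',reg(130,200,195,290)),('top',reg(160,262,140,190))):
    s=snap(n); im=s['image']; H,S,V=[x.astype(int) for x in cv2.split(cv2.cvtColor(im,cv2.COLOR_BGR2HSV))]
    m=r&((H<8)|(H>172))&(S>170)&(V>120); P=cloud(s)[m]; P=P[np.isfinite(P[:,2])]
    for a,b in ((.42,.46),(.46,.5),(.54,.58),(.58,.62)):
        k=(P[:,0]>a)&(P[:,0]<b); 
        if k.sum()>5: print(n,a,k.sum(),np.median(P[k],0).round(4), (P[k,2].std()/k.sum()**.5).round(4))
plan([.5205,.296,.0243],3.128)
E
```

```text
side 0.42 71 [0.4474 0.2919 0.0515] 0.0008
side 0.46 117 [0.4798 0.2898 0.0541] 0.0006
side 0.54 95 [0.5611 0.2841 0.0604] 0.0004
side 0.58 39 [0.5875 0.2885 0.0612] 0.0005
top 0.46 86 [0.4839 0.3083 0.0533] 0.001
top 0.54 14 [0.5747 0.2735 0.0632] 0.006
top 0.58 36 [0.5889 0.2802 0.0607] 0.0006
t 25.12 pos [0.5186 0.2967 0.0291] rot [3.1404 0.0136 3.1279] F [-1.6 -1.7 10.6] w 0.05 
 turn wz units -0.0  then shift units [-0.048 -0.017  0.121] q6 -1.13
```

Emit:
{"method": "drive_tool", "body": {
  "commands": [
    [0,0,-0.05,0,0,0],
    [0,0,0,0,0,0]
  ]
}}

```text
time: 25.38
tool_pos: [0.5183, 0.2966, 0.029]
ee_rot: [3.141, 0.012, 3.128]
wrist_force: [3.7, 0.0, 3.3]
width: 0.0496
finger_force: 30.0
```

Emit:
{"method": "drive_tool", "body": {
  "commands": [
    [0,0,0,0,0,0],
    [0,0,0,0,0,0],
    [0,0,0,0,0,0],
    [0,0,0,0,0,0],
    [0,0,-0.2,0,0,0],
    [0,0,-0.6,0,0,0],
    [0,0,-0.7,0,0,0],
    [0,0,-0.5,0,0,0],
    [0,0,0,0,0,0]
  ],
  "gripper": 0.25
}}

```text
time: 26.5
tool_pos: [0.5178, 0.297, 0.1116]
ee_rot: [3.139, 0.015, 3.128]
wrist_force: [-0.0, 0.2, -0.3]
width: 0.0704
finger_force: 0.0
```

Emit:
{"method": "drive_tool", "body": {
  "commands": [
    [-0.3,0,0,0,0,0],
    [-0.5,0,0,0,0,0],
    [-0.5,0,0,0,0,0],
    [-0.3,0,0,0,0,0],
    [0,0,0,0,0,0],
    [0,0,0,0,0,0],
    [0,0,0,0,0,0]
  ],
  "gripper": 1
}}

```text
time: 27.38
tool_pos: [0.5797, 0.2956, 0.1093]
ee_rot: [3.142, 0.01, 3.128]
wrist_force: [-0.0, 0.6, 0.8]
width: 0.0041
finger_force: 0.0
```

```bash
cat > face.py <<'E'
from h import *
for n,r in (('side',reg(130,200,195,290)),('top',reg(160,262,140,190))):
    s=snap(n); im=s['image']; H,S,V=[x.astype(int) for x in cv2.split(cv2.cvtColor(im,cv2.COLOR_BGR2HSV))]
    m=r&((H<8)|(H>172))&(S>170)&(V>120); P=cloud(s)[m]; P=P[np.isfinite(P[:,2])]
    for a,b in ((.42,.46),(.46,.5),(.5,.54),(.54,.58),(.58,.62)):
        k=(P[:,0]>a)&(P[:,0]<b)
        if k.sum()>5: print(n,a,k.sum(),np.median(P[k],0).round(4), (P[k,2].std()/k.sum()**.5).round(4))
    print(wrect(s,m,.055))
plan([.585,.296,.07],3.128)
E
python3 face.py
```

```text
side 0.42 70 [0.4468 0.2912 0.0513] 0.0008
side 0.46 115 [0.4795 0.2915 0.054 ] 0.0007
side 0.5 111 [0.5185 0.2916 0.0569] 0.0006
side 0.54 111 [0.5604 0.2898 0.0595] 0.0008
side 0.58 44 [0.5873 0.2911 0.0614] 0.0019
((517.58056640625, 294.9151306152344), (170.62503051757812, 64.29660034179688), 5.300352573394775)
top 0.54 37 [0.5652 0.3131 0.0597] 0.0006
top 0.58 12 [0.5836 0.2724 0.0609] 0.0013
((567.5689086914062, 312.28790283203125), (15.9088134765625, 30.239364624023438), 86.04835510253906)
t 27.48 pos [0.5799 0.2956 0.1095] rot [3.1414 0.0102 3.1283] F [0.2 0.3 0.3] w 0.0005 
 turn wz units 0.0  then shift units [-0.128  0.012  0.988] q6 -1.17
```

Emit:
{"method": "drive_tool", "body": {
  "commands": [
    [-0.1,0,0.3,0,0.1,0],
    [0,0,0.4,0,0,0],
    [0,0,0.25,0,0,0],
    [0,0,0.05,0,0,0],
    [0,0,0,0,0,0]
  ]
}}

```text
time: 28.1
tool_pos: [0.5843, 0.2954, 0.0691]
ee_rot: [-3.142, -0.0, 3.128]
wrist_force: [-0.4, -0.1, 0.1]
width: 0.0002
finger_force: 0.0
```

Emit:
{"method": "drive_tool", "body": {
  "commands": [
    [0,0,0.06,0,0,0],
    [0,0,0.06,0,0,0],
    [0,0,0,0,0,0]
  ]
}}

```text
time: 28.48
tool_pos: [0.5843, 0.2954, 0.0645]
ee_rot: [3.142, -0.0, 3.128]
wrist_force: [0.1, 0.5, -0.2]
width: 0.0006
finger_force: 0.0
```

Emit:
{"method": "drive_tool", "body": {
  "commands": [
    [0,0,0.05,0,0,0],
    [0,0,0.05,0,0,0],
    [0,0,0,0,0,0]
  ]
}}

```text
time: 28.85
tool_pos: [0.5848, 0.2955, 0.0624]
ee_rot: [3.141, 0.002, 3.128]
wrist_force: [-2.9, -0.6, 5.5]
width: 0.0007
finger_force: 2.9
```

Emit:
{"method": "drive_tool", "body": {
  "commands": [
    [0,0,0.05,0,0,0],
    [0,0,0,0,0,0]
  ]
}}

```text
time: 29.1
tool_pos: [0.585, 0.2957, 0.0617]
ee_rot: [3.14, 0.003, 3.128]
wrist_force: [-3.3, -2.2, 9.5]
width: 0.0001
finger_force: 4.7
```

Emit:
{"method": "drive_tool", "body": {
  "commands": [
    [0,0,0.05,0,0,0],
    [0,0,0,0,0,0]
  ]
}}

```text
time: 29.35
tool_pos: [0.5853, 0.2958, 0.0605]
ee_rot: [3.14, 0.004, 3.128]
wrist_force: [-3.3, -1.0, 10.8]
width: 0.0006
finger_force: 5.6
```

Emit:
{"method": "drive_tool", "body": {
  "commands": [
    [0,0,0.05,0,0,0],
    [0,0,0,0,0,0]
  ]
}}

```text
time: 29.6
tool_pos: [0.5858, 0.296, 0.059]
ee_rot: [3.14, 0.005, 3.128]
wrist_force: [-3.2, -0.9, 11.6]
width: 0.0007
finger_force: 5.9
```

Emit:
{"method": "drive_tool", "body": {
  "commands": [
    [0,0,0.05,0,0,0],
    [0,0,0,0,0,0]
  ]
}}

```text
time: 29.85
tool_pos: [0.5846, 0.2955, 0.0529]
ee_rot: [3.141, 0.001, 3.128]
wrist_force: [-0.0, 0.5, 0.3]
width: 0.0003
finger_force: 0.0
```

Emit:
{"method": "drive_tool", "body": {
  "commands": [
    [0,0,0.05,0,0,0],
    [0,0,0,0,0,0]
  ]
}}

```text
time: 30.1
tool_pos: [0.5844, 0.2954, 0.0523]
ee_rot: [3.141, 0.0, 3.128]
wrist_force: [-2.8, -0.2, 7.3]
width: 0.0007
finger_force: 4.1
```

Emit:
{"method": "drive_tool", "body": {
  "commands": [
    [0,0,0.08,0,0,0],
    [0,0,0,0,0,0]
  ]
}}

```text
time: 30.35
tool_pos: [0.5845, 0.2955, 0.0522]
ee_rot: [3.141, 0.002, 3.128]
wrist_force: [-6.4, -2.8, 16.5]
width: 0.0003
finger_force: 8.9
```

Emit:
{"method": "drive_tool", "body": {
  "commands": [
    [0,0,-0.3,0,0,0],
    [0,0,-0.6,0,0,0],
    [0.4,0,-0.1,0,0,0],
    [1,0,0,0,0,0],
    [1,0,0,0,0,0],
    [0.8,0,0,0,0,0],
    [0,0,0.3,0,0,0],
    [0,0,0.1,0,0,0],
    [0,0,0,0,0,0]
  ]
}}

```text
time: 31.48
tool_pos: [0.4566, 0.2967, 0.0701]
ee_rot: [-3.141, -0.002, 3.127]
wrist_force: [0.5, -0.4, 0.1]
width: 0.0006
finger_force: 0.0
```

```bash
python3 face.py
```

```text
side 0.42 61 [0.448  0.291  0.0516] 0.0005
side 0.46 107 [0.4805 0.2917 0.0514] 0.0003
side 0.5 111 [0.5196 0.2891 0.0515] 0.0005
side 0.54 107 [0.5597 0.2909 0.0511] 0.0007
side 0.58 51 [0.5873 0.292  0.0523] 0.0015
((517.433837890625, 286.2950134277344), (65.1087646484375, 162.0387725830078), 89.32450103759766)
top 0.46 9 [0.4795 0.2444 0.212 ] 0.0313
top 0.5 81 [0.5287 0.2845 0.0517] 0.0005
top 0.54 176 [0.5602 0.2934 0.0512] 0.0003
top 0.58 94 [0.5899 0.2967 0.0505] 0.0009
((554.8369140625, 293.7610778808594), (91.263427734375, 49.06490707397461), 1.9627169370651245)
t 31.57 pos [0.4572 0.297  0.071 ] rot [-3.1415e+00 -2.0000e-04  3.1270e+00] F [-0.7 -0.7  0.6] w 0.0003 
 turn wz units -0.01  then shift units [-3.196  0.018  0.024] q6 -1.08
```

Emit:
{"method": "drive_tool", "body": {
  "commands": [
    [0,0,0.2,0,0,0],
    [0,0,0.15,0,0,0],
    [0,0,0.08,0,0,0],
    [0,0,0,0,0,0]
  ]
}}

```text
time: 32.08
tool_pos: [0.4561, 0.297, 0.0536]
ee_rot: [-3.141, -0.001, 3.128]
wrist_force: [-0.6, 0.3, 0.9]
width: 0.0
finger_force: 0.0
```

Emit:
{"method": "drive_tool", "body": {
  "commands": [
    [0,0,0.05,0,0,0],
    [0,0,0.05,0,0,0],
    [0,0,0.04,0,0,0],
    [0,0,0,0,0,0]
  ]
}}

```text
time: 32.58
tool_pos: [0.4568, 0.2973, 0.0522]
ee_rot: [3.141, 0.002, 3.128]
wrist_force: [-5.3, -2.3, 13.9]
width: 0.0003
finger_force: 6.9
```

Both ends read 52.2 mm on the face (home is 52). Retreating clear and doing a final look.

Emit:
{"method": "drive_tool", "body": {
  "commands": [
    [0,0,-0.3,0,0,0],
    [0,0,-0.8,0,0,0],
    [0,0,-1,0,0,0],
    [0,0,-1,0,0,0],
    [0,0.7,-0.5,0,0,0],
    [0,1,0,0,0,0],
    [0,1,0,0,0,0],
    [0,1,0,0,0,0],
    [0,1,0,0,0,0],
    [0,0.3,0,0,0,0],
    [0,0,0,0,0,0],
    [0,0,0,0,0,0],
    [0,0,0,0,0,0]
  ]
}}

```text
time: 34.2
tool_pos: [0.4596, 0.4959, 0.1931]
ee_rot: [3.141, 0.001, 3.126]
wrist_force: [0.1, 0.3, 0.5]
width: 0.0007
finger_force: 0.0
```

```bash
python3 face.py; python3 - <<'E'
from h import *
t=load('top'); s=load('side')
cv2.imwrite('pics/fin.png',np.vstack([cv2.resize(t['image'][160:260,140:400],None,fx=2.2,fy=2.2),cv2.resize(s['image'][140:300,185:445],None,fx=2.2,fy=2.2)]))
m=(lambda H,S,V:reg(180,260,295,375)&(H>17)&(S<125)&(V>190))(*[x.astype(int) for x in cv2.split(cv2.cvtColor(t['image'],cv2.COLOR_BGR2HSV))])
P=cloud(t)[m]; P=P[np.isfinite(P[:,2])]; A=np.c_[P[:,:2],np.ones(len(P))]; print('lid plane',np.linalg.lstsq(A,P[:,2],rcond=None)[0],np.median(P[:,2]),wrect(t,m,.006))
E
```

```text
side 0.42 62 [0.4489 0.2927 0.0518] 0.0003
side 0.46 107 [0.48   0.2878 0.0515] 0.0003
side 0.5 108 [0.5195 0.2903 0.0519] 0.0006
side 0.54 111 [0.5597 0.2871 0.0516] 0.0009
side 0.58 49 [0.5888 0.2926 0.0515] 0.0015
((517.4205322265625, 286.5798645019531), (65.64447784423828, 161.6088409423828), 88.80245208740234)
top 0.42 93 [0.4496 0.2969 0.0506] 0.0007
top 0.46 196 [0.4807 0.2956 0.0507] 0.0006
top 0.5 197 [0.5202 0.2956 0.0507] 0.0004
top 0.54 188 [0.5592 0.2935 0.0513] 0.0008
top 0.58 93 [0.59   0.2967 0.0506] 0.0009
((518.7073974609375, 295.32977294921875), (53.58338928222656, 161.39947509765625), 89.10133361816406)
t 34.3 pos [0.4595 0.4963 0.1931] rot [3.1412e+00 5.0000e-04 3.1267e+00] F [-1.   0.2  0.5] w 0.0004 
 turn wz units -0.01  then shift units [-3.205 -4.964  3.077] q6 -0.82
lid plane [-0.00472804  0.00127414  0.00783804] 0.005253513077800224 ((513.0596313476562, -264.3454284667969), (204.11572265625, 120.35831451416016), 80.73600006103516)
```

View pics/fin.png

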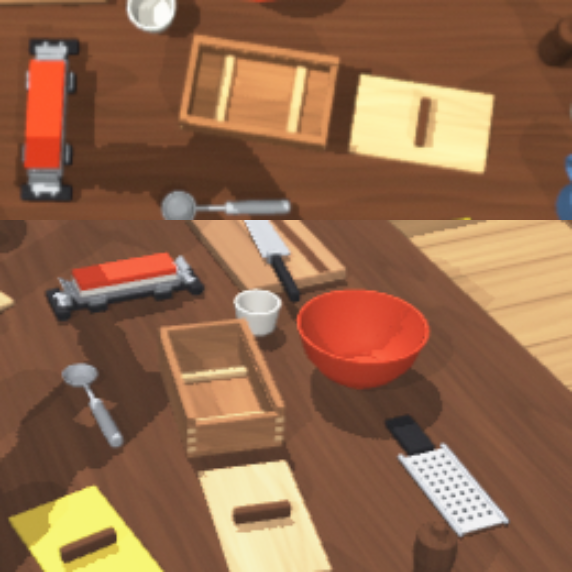

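The picture shows the stone level between both clips with its orange face up (top crop 45,115). The lid lies flat with its handle up and clear of the box (423,122), and the box and other items are in place. Handing in.

```bash
python3 -c "
from bench import close_job
print(close_job())"
```

```text
the job is handed in; nothing more can be done
None
```

I handed the job in at about 34 s of the 69 s allowed: the stone is clipped level in the holder, orange side up, and the lid lies flat on the bare worktop, handle up and clear of the box. No verdict came back.

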